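Spread the retaining ring over the shaker spindle

TASK

Press the bench shaker's stop button fully down and let it come back up. Then take the snap ring pliers from the tool block, put their closed tips into the gap of the retaining ring that lies on the shoulder of the drive spindle, spread the ring with the tips and slide it down the spindle until it lies flat on the bearing, level with its groove. Finish while still holding the pliers squeezed, the ring spread open clear of the groove; touch the ring only with the pliers and leave the other things on the bench where they are.

Things in the scene. Friction and masses are not known exactly. Their poses are not given: they have to be found in the camera images.
- stop (a joint): travel of the stop button, m: 0 up, 0.006 fully down; a spring returns it, about 5 N holds it fully down. The only push button on the shaker.
- stop_top (a point): middle of the top face of the stop button, a grey round cap 26 mm across in a black collar on the shaker's deck, at the corner of the front (robot-side) edge that lies to the robot's left; pressed straight down.
- shaker: bench orbital shaker with its platform taken off, white housing 260 x 280 x 70 mm high, fixed; origin under its middle, x away from the robot when straight, z up. On the deck: four black-capped posts 36 mm high near the corners, and the steel drive spindle 20 mm behind the middle.
- groove (a point): on the spindle's axis at the top face of the bearing (steel, 68 mm across, 88 mm above the bench). The 6 mm wide ring groove starts right at this height, so a ring that lies flat on the bearing is level with the groove. Above the groove the spindle is plain, 40 mm across, for 22 mm, up to its shoulder.
- spindle_top (a point): on the spindle's axis at the flat shoulder, 28 mm above point groove (116 mm above the bench), where the ring lies at the start; above it a threaded end 30 mm across and 16 mm high stands inside the ring.
- ring: dark steel retaining ring (snap ring), 4.5 mm thick, 56 mm across, 40 g, lying flat and loose on the spindle's shoulder. Origin at its centre on the underside, z up, x through the middle of the gap. Its ends have V notches 24 mm from the origin along x, facing each other; relaxed, the gap is 14 mm between the ends (20 mm between notch bottoms) and the ring is too narrow for the spindle.
- ring_left_end (a point): bottom of the V notch in the ring's end on its +y side, at mid thickness (2.2 mm above the underside). Spread to 33 mm between the two notch bottoms the ring is 44 mm across inside and passes the spindle with 2 mm to spare all round (below about 25 mm it binds); about 5 N on each end does it.
- ring_right_end (a point): bottom of the V notch in the ring's end on its -y side, at mid thickness.
- pliers: external snap ring pliers, 180 mm long, 150 g, standing tips down in the tool block's pocket. Origin midway between the two pin ends; z along the pliers up to the handles, y from handle to handle (both sides alike), the jaws 9 to 13 mm thick along x. Steel pins 5 mm thick stick 4.5 mm out below the jaws, whose shoulders then rest on the ring; the joint is 70 mm above the pin ends.
- pliers_grip (a point): middle between the two black handle grips at the height to take them, 155 mm above the pin ends; grips 14 mm thick along x, 63 mm over their outsides at rest, about 35 mm squeezed to the stop, reaching from 113 to 179 mm above the pin ends. A spring holds them open: about 6 N on each handle at rest, 11 N at the stop, and the ring adds up to 5 N.
- pliers_left (a joint): turn of each handle (both move alike), rad: 0 at rest (pins together, about 12 mm over both), growing as the handles are squeezed and the tips spread, 0.15 at the stop (pins about 32 mm over both). Each handle moves in 0.085 m per rad at the grip, each pin out 0.066 m per rad.
- tool_block: grey plastic block 70 x 130 x 80 mm high, fixed, with a pocket 16 x 34 mm and 70 mm deep in its middle in which the pliers stand; origin under its middle, the pocket's long side along y. Short drivers beside the pocket reach 119 mm above the bench.
- spindle_nut: bystander: steel hexagon nut, 46 mm across flats, 16 mm high, origin under its middle.
- well_plate: bystander: clear 24-well plate 128 x 86 x 19 mm, origin under its middle.
- grease_jar: bystander: white jar with black lid, 60 mm across, 55 mm high, origin under its middle.
- tube_rack: bystander: yellow tube rack 80 x 200 x 55 mm with tubes to 66 mm, origin under its middle.
Not all that is in view belongs to the job. Of the things that look like the tool_block, take the one that is nearest to the robot's base at the start.

How it is judged:
By the outcome, as a careful person would: the job done as asked, in the order asked, and still so for the second after the job is handed in, while the arm keeps its last pose, push and grip.
It also fails if it takes over 58 s, if anything falls off the work surface, if the arm or the gripper's body presses on something with over 40 N, if the wrist force passes 120 N, or if a joint passes its speed limit or range.

ROBOT

A 6-joint arm with a two-finger parallel gripper is mounted at the origin on the work surface. World frame = base frame: x ahead of the robot, y to its left, z up, the work surface at z = 0. Lengths are in m, angles in degrees, forces in N, time in s.
With the tool pointing down it reaches from about 0.4 to 0.825 m from the base axis. Payload 7 kg.
Tool frame: the origin (TCP) lies on the centre line of the jaws, within the pads' length; the fingertips stand 8 mm ahead of it and the grasp point (between the pads) lies 11 mm behind it; z points along the fingers, y is the line along which they close (so a half turn about z gives the same grasp; the last joint's range is limited). The gripper opens to 88 mm and grips with 3 to 60 N. Pads are 19 mm wide; open, the fingers measure 130 mm over their backs; the gripper's body (78 mm by 193 mm) begins 47 mm behind the grasp point.
Start: joints at [-56.889, 20.546, 0.682, 0, -70.136, -16.507], TCP at [0.193, -0.647, 0.235] pointing down, gripper open.
Joint ranges: [-176.03, 176.03], [-82.01, 121.73], [-58.28, 71.71], [-173.87, 95.51], [-174.79, -0.11], [-173.66, 173.66]. Speed limits (degrees/s): [136.94, 136.94, 172.46, 180, 180, 180].

INTERFACE

Orientations are given as [roll, pitch, yaw] about the fixed x, y, z axes, in that order (R = Rz(yaw) Ry(pitch) Rx(roll)).
In Python, from plant import r gives the robot as it stands.
- The arm moves only by the tool carry_out, never from a script. Its argument "targets" is a list of rows, each a list of 6 numbers: the shift along the tool's x, y, z scaled (see below), then the turn, a rotation vector about the tool's x, y, z scaled (see below). A call has 1 to 5 rows; each row shifts and turns the commanded pose from where the row before left it, along the tool's axes as they then stand; what a row does not reach is not made up. The controller multiplies each number of a shift by 0.5 m and each number of a turn by 60 degrees. A row lasts 1/8 s, in which the tool goes at most 62.5 mm and 10.7 degrees, less where a joint would pass 70% of its speed; a pose out of reach is approached as far as the arm can. A call with a number of a shift or a turn outside -1 to 1 is refused whole. A call with a gripper value outside its range is refused whole. "hand" is the opening, from 0 (shut) to 1 (fully open), set as the call begins (left out, the last holds). The fingers move at their own pace and stop on an object; "squeeze" is the grip in N (left out, the last holds). Time passes only in rows, so rows that do not move let the fingers close. It gives the time, the measured TCP pose, the force, the opening and the grip force at its end, in the units of the state.
- r.get_state(): the state, without advancing time (a new reading comes with each control period).
- r.capture(name): name is "side" or "top"; returns the picture (420x560x3 uint8, red, green, blue); there is no depth.
- r.camera_info(name): a dict with "K" (3x3 intrinsics, pixels), "eye" and "attitude" of the camera in the world. Camera axes: x right, y down, z forward; pixel columns grow to the right and rows downward; lengths in m; the calibration is good to about 2 mm. A picture is of the moment at which its call begins. camera_info takes no time and is no camera call.
- r.close_job(): hands the job in; it is judged then, once.
The state is a dict: "time_s": time; "joints": joint angles; "qd": joint speeds; "joint_torque": joint torques, N m; "tcp_pos": TCP position; "eef_rot": TCP orientation; "contact_force": force on the tool from outside, world axes, zero at the start; "moment": the same for the moment, N m; "gripper_width": finger opening in m; "gripper_force": force on a finger pad.
Only numpy, scipy, OpenCV 4.12 (cv2) and the standard library are available. Lean on these libraries where they do the work, as an engineer would, in place of code of your own. Each camera call takes 0.05 s, during which the arm holds its last target. There are 200 camera calls.

## Working session

There is one attempt and no reset: what is moved stays moved. The work goes in short steps, Python scripts to look and compute and a tool call to move; the robot and the scene stay as the last step left them, time stands still between calls to the robot, and variables do not carry over. Pictures are saved under pics/ and viewed, at most 10 in all, crops included, and the job is handed in when it is done.

Besides the shell and the picture viewer there is one more tool, called by a JSON object that holds its "api" and its "payload". carry_out: Moves the arm, as the interface text tells. Its arguments: {"type":"object","properties":{"targets":{"type":"array","items":{"type":"array","items":{"type":"number","minimum":-1,"maximum":1}}},"hand":{"type":"number"},"squeeze":{"type":"number"}},"required":["targets"]}

```bash
mkdir -p pics; ls
python3 - <<'E'
from plant import r
import cv2,numpy as np
np.set_printoptions(precision=4,suppress=True)
for n in("side","top"):
    i=r.camera_info(n);print(n,i)
    im=r.capture(n);cv2.imwrite(f"pics/{n}0.png",im[:,:,::-1])
print(r.get_state())
E
```

```text
pics
side {'K': array([[439.0871,   0.    , 278.2536],
       [  0.    , 439.0871, 207.1572],
       [  0.    ,   0.    ,   1.    ]]), 'eye': array([0.1159, 0.7206, 1.0745]), 'attitude': array([-137.3807,    0.0916, -146.9833])}
top {'K': array([[394.8212,   0.    , 275.9693],
       [  0.    , 394.8212, 206.6404],
       [  0.    ,   0.    ,   1.    ]]), 'eye': array([ 0.5449, -0.0066,  1.2753]), 'attitude': array([-176.4521,    0.4855,  -89.0655])}
{'time_s': 0.1, 'joints': array([-56.8901,  20.588 ,   0.6389,  -0.0147, -70.1368, -16.5072]), 'qd': array([-0.0265, -0.108 ,  0.1763, -0.0025,  0.126 ,  0.0243]), 'joint_torque': array([ -0.001 , -58.4166,  29.3754,   7.0156,   0.0102,  -0.0001]), 'tcp_pos': array([ 0.1927, -0.6465,  0.2337]), 'eef_rot': array([ 179.9137,   -0.0111, -163.4023]), 'contact_force': array([0.4903, 0.2473, 0.2645]), 'moment': array([ 0.0551,  0.0263, -0.0477]), 'gripper_force': 0.0, 'gripper_width': 0.08752250086407404}
```

View pics/side0.png

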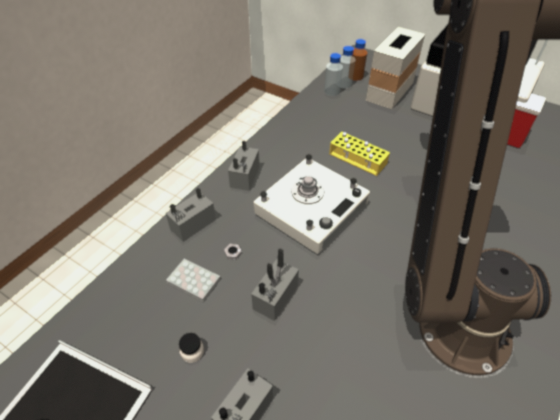

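View pics/top0.png

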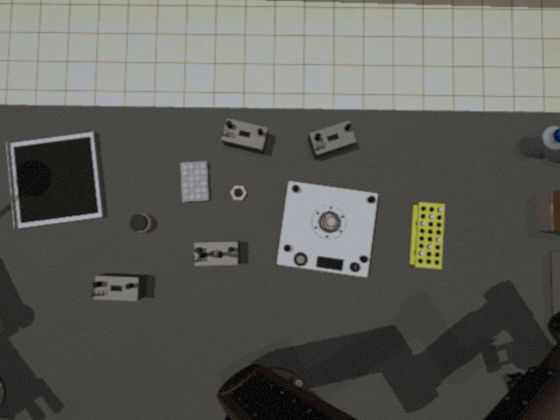

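Tool-block candidates (top view): (244,135), (332,139), (216,253), (118,288). I'll compute their distances from the base and enlarge the nearest one, together with the ring.

```bash
cat > h.py <<'E'
import numpy as np,cv2
from scipy.spatial.transform import Rotation as R
from plant import r
np.set_printoptions(precision=4,suppress=True)
CI={n:r.camera_info(n) for n in("side","top")}
def cam(n):
    c=CI[n];return c["K"],np.array(c["eye"]),R.from_euler("xyz",c["attitude"],degrees=True).as_matrix()
def proj(n,p):
    K,e,M=cam(n);q=(np.atleast_2d(p)-e)@M@K.T;return q[:,:2]/q[:,2:]
def ray(n,px):
    K,e,M=cam(n);d=M@np.linalg.solve(K,[px[0],px[1],1.]);return e,d/np.linalg.norm(d)
def onz(n,px,z):
    e,d=ray(n,px);return e+d*(z-e[2])/d[2]
def tri(pt,ps):
    a,u=ray("top",pt);b,v=ray("side",ps)
    s=np.linalg.lstsq(np.c_[u,-v],b-a,rcond=None)[0]
    p,q=a+u*s[0],b+v*s[1];return (p+q)/2,np.linalg.norm(p-q)
def avg(n,k=4):
    return np.mean([r.capture(n).astype(float) for _ in range(k)],0).astype(np.uint8)[:,:,::-1].copy()
def crop(im,x,y,w,h,s):
    return cv2.resize(im[y:y+h,x:x+w],None,fx=s,fy=s,interpolation=cv2.INTER_CUBIC)
E
python3 - <<'E'
from h import *
t=avg("top");s=avg("side");cv2.imwrite("pics/t1.png",t);cv2.imwrite("pics/s1.png",s)
for p in[(244,135),(332,139),(216,253),(118,288)]:
    q=onz("top",p,.08);print(p,q,np.hypot(*q[:2]))
A=crop(t,185,180,200,100,4)
B=np.hstack([crop(s,240,230,75,95,4),crop(s,250,150,125,95,4)])[:, :800]
cv2.imwrite("pics/c1.png",A);cv2.imwrite("pics/c2.png",B)
# shaker white top corners
for n,im,bx in(("top",t,(265,170,125,120)),("side",s,(245,145,135,110))):
    x,y,w,h=bx;g=cv2.cvtColor(im,6)[y:y+h,x:x+w]
    m=(g>150).astype(np.uint8);c=max(cv2.findContours(m,0,2)[0],key=cv2.contourArea)
    (cx,cy),wh,a=cv2.minAreaRect(c);print(n,cx+x,cy+y,wh,a)
    hull=cv2.convexHull(c);ap=cv2.approxPolyDP(hull,4,True)[:,0]+[x,y];print(ap.tolist())
E
```

```text
(244, 135) [0.8376 0.1065 0.08  ] 0.8443405462040509
(332, 139) [ 0.829  -0.1635  0.08  ] 0.8449904627233997
(216, 253) [0.4759 0.1832 0.08  ] 0.5099825499978357
(118, 288) [0.3664 0.4754 0.08  ] 0.6002145045480813
top 327.4100036621094 228.6299934387207 (90.36824798583984, 83.721435546875) 8.130102157592773
[[289, 182], [376, 194], [365, 276], [278, 263]]
side 310.8342514038086 196.76168823242188 (93.18353271484375, 73.83718872070312) 32.34744644165039
[[303, 159], [369, 190], [319, 243], [253, 202]]
```

View pics/c1.png

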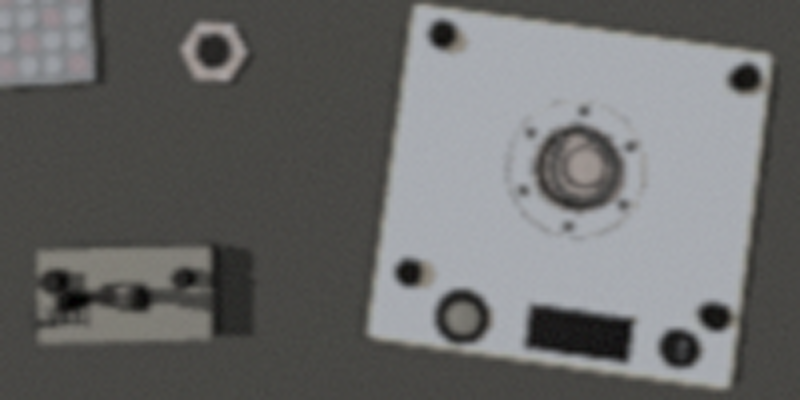

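View pics/c2.png

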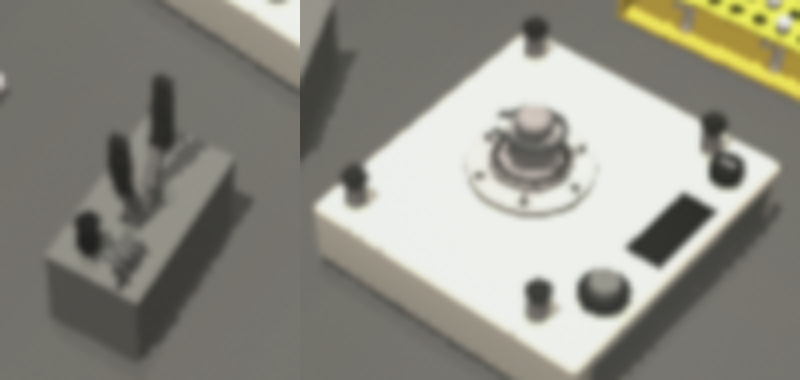

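The nearest block, top (216,253), is 0.51 m from the base. In the side view it shows two tall black handles at about (280,250) and (270,265), so it holds the pliers. The stop button is at top (300.5,259) and the ring is on the spindle near top (331,222). Next I zoom in on the details.

Run:
```python
from h import *
t=avg("top",12);s=avg("side",12);cv2.imwrite("pics/t2.png",t);cv2.imwrite("pics/s2.png",s)
def g(im):return np.clip(im.astype(float)*1.6,0,255).astype(np.uint8)
row1=np.hstack([crop(t,315,206,32,32,12),crop(s,292,168,32,32,12)])
row2=np.hstack([crop(g(t),190,238,60,30,7)[:210,:420],crop(g(s),250,245,50,30,7)[:210,:348]])
cv2.imwrite("pics/c3.png",np.vstack([row1,np.pad(row2,((0,0),(0,768-row2.shape[1]),(0,0)))])[:600])
print(tri((331.75,221.75),(308.75,180.5)),tri((300.5,259.25),(326,221.25)))
T=[[289,182],[376,194],[365,276],[278,263]]
for p in T:print(onz("top",p,.07))
for p in[[303,159],[369,190],[319,243],[253,202]]:print(onz("side",p,.07))
```

```text
(array([ 0.575 , -0.1585,  0.124 ]), np.float64(0.0010386229363146828)) (array([ 0.4624, -0.071 ,  0.0859]), np.float64(0.001040629542133252))
[ 0.6958 -0.0339  0.07  ]
[ 0.663  -0.3005  0.07  ]
[ 0.4138 -0.2675  0.07  ]
[ 0.4484 -0.0041  0.07  ]
[ 0.6723 -0.2898  0.07  ]
[ 0.4163 -0.2756  0.07  ]
[0.4453 0.0005 0.07  ]
[ 0.6995 -0.0289  0.07  ]
```

View pics/c3.png

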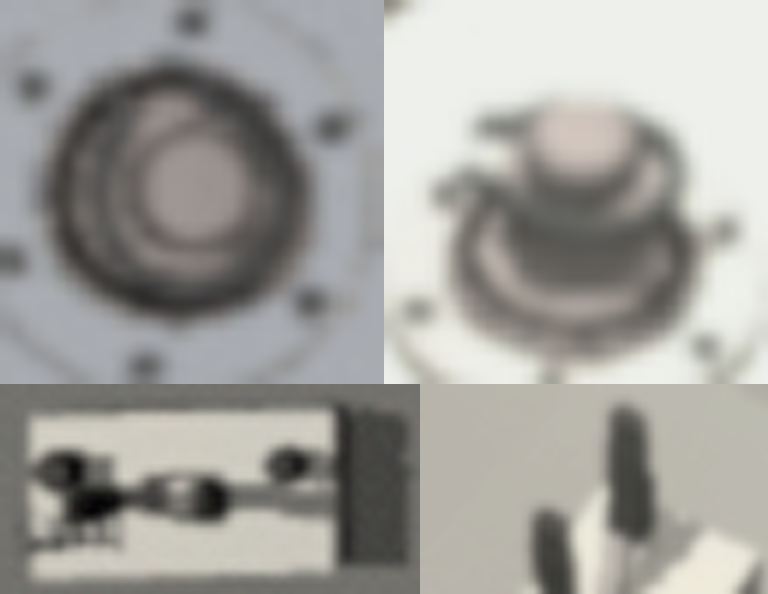

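The zoom shows the ring's gap facing left in the side view, with end tips near side (300.0,178.1) and (296.5,183.6). The pliers' handle tops are at top (203,254) and (219,254), and at side (279,248) and (268,263). Now I work out the positions.

Run:
```python
from h import *
t=cv2.imread("pics/t2.png");s=cv2.imread("pics/s2.png")
f=lambda x,y,ox,oy,k:(ox+(x+.5)/k-.5,oy+(y+.5)/k-.5)
dt=f(195,187,315,206,12);ds=f(582-384,138,292,168,12)
print("disc",dt,ds,tri(dt,ds),onz("top",dt,.132),onz("side",ds,.132))
e1=f(485-384,127,292,168,12);e2=f(443-384,192,292,168,12)
E1,E2=onz("side",e1,.1182),onz("side",e2,.1182);print("ends",E1,E2,np.linalg.norm(E1-E2))
# button
bt=f(462,317,185,180,4);bs=f(304,285,250,150,4);print("btn",tri(bt,bs),onz("top",bt,.088),onz("side",bs,.088))
ht=[f(95,116,190,238,7),f(205,112,190,238,7)];hs=[f(547-420,128,250,245,7),f(628-420,21,250,245,7)]
for a,b in zip(ht,hs):print("handle",tri(a,b))
# block top in top view
g=cv2.cvtColor(t,6);m=np.zeros_like(g);m[236:274,186:248]=(g[236:274,186:248]>95)
m=cv2.morphologyEx(m,3,np.ones((9,9)))
c=max(cv2.findContours(m,0,1)[0],key=cv2.contourArea)
b=cv2.boxPoints(cv2.minAreaRect(c));print(cv2.minAreaRect(c));P=np.array([onz("top",p,.08) for p in b]);print(P,P.mean(0))
# bearing circle check & shaker pose via predicted points
c0=np.array([.575,-.1555])
for z,rad in((.088,.034),):
    print(proj("top",[*c0,z]),proj("side",[*c0,z]))
for n in CI:print(n,proj(n,[[*c0,.132],[*c0,.116],[*c0,.088]]))
```

```text
disc (330.7916666666667, 221.125) (308.0416666666667, 179.04166666666666) (array([ 0.5763, -0.1548,  0.1326]), np.float64(0.0003504248881785086)) [ 0.5761 -0.155   0.132 ] [ 0.5767 -0.1553  0.132 ]
ends [ 0.607  -0.1579  0.1182] [ 0.6035 -0.131   0.1182] 0.027051164527580968
btn (array([ 0.4634, -0.0699,  0.088 ]), np.float64(0.0006272689090592987)) [ 0.4632 -0.0701  0.088 ] [ 0.4637 -0.0697  0.088 ]
handle (array([0.4808, 0.2037, 0.1842]), np.float64(0.006150679607605605))
handle (array([0.4809, 0.157 , 0.195 ]), np.float64(0.00044914051902352934))
((215.5, 253.5), (23.0, 43.0), 90.0)
[[0.5079 0.2507 0.08  ]
 [0.51   0.1206 0.08  ]
 [0.4411 0.1191 0.08  ]
 [0.4389 0.2486 0.08  ]] [0.4745 0.1848 0.08  ]
[[329.0615 221.8801]] [[307.8789 189.2537]]
side [[308.5614 179.2107]
 [308.3095 182.9175]
 [307.8789 189.2537]]
top [[330.9749 221.5247]
 [330.2623 221.6571]
 [329.0615 221.8801]]
```

Both views agree to under 1 mm: spindle top (0.576,-0.155), button top (0.463,-0.070,0.088). Now a small planner to get moves in tool units.

```bash
cat >> h.py <<'E'
def plan(p,yaw,n,p0=None,y0=None):
    s=r.get_state()
    p0=np.array(s["tcp_pos"] if p0 is None else p0);y0=s["eef_rot"][2] if y0 is None else y0
    dy=(yaw-y0+180)%360-180;out=[]
    for k in range(n):
        a=y0+dy*k/n
        M=(R.from_euler("z",a,degrees=True)*R.from_euler("x",180,degrees=True)).as_matrix()
        out.append(np.r_[M.T@(np.array(p)-p0)/n/.5,0,0,-dy/n/60])
    print(np.round(out,4).tolist());return out
E
python3 - <<'E'
from h import *
p=[.4634,-.0699]
plan([*p,.235],180,15)
E
```

```text
[[-0.0566, 0.0634, -0.0001, 0.0, 0.0, 0.0185], [-0.0553, 0.0645, -0.0001, 0.0, 0.0, 0.0185], [-0.0541, 0.0655, -0.0001, 0.0, 0.0, 0.0185], [-0.0528, 0.0666, -0.0001, 0.0, 0.0, 0.0185], [-0.0515, 0.0676, -0.0001, 0.0, 0.0, 0.0185], [-0.0502, 0.0686, -0.0001, 0.0, 0.0, 0.0185], [-0.0488, 0.0695, -0.0001, 0.0, 0.0, 0.0185], [-0.0475, 0.0705, -0.0001, 0.0, 0.0, 0.0185], [-0.0461, 0.0714, -0.0001, 0.0, 0.0, 0.0185], [-0.0447, 0.0722, -0.0001, 0.0, 0.0, 0.0185], [-0.0433, 0.0731, -0.0001, 0.0, 0.0, 0.0185], [-0.0419, 0.0739, -0.0001, 0.0, 0.0, 0.0185], [-0.0405, 0.0747, -0.0001, 0.0, 0.0, 0.0185], [-0.039, 0.0755, -0.0001, 0.0, 0.0, 0.0185], [-0.0375, 0.0762, -0.0001, 0.0, 0.0, 0.0185]]
```

{"api": "carry_out", "payload": {"targets": [[-0.0566, 0.0634, 0, 0, 0, 0.0185], [-0.0553, 0.0645, 0, 0, 0, 0.0185], [-0.0541, 0.0655, 0, 0, 0, 0.0185], [-0.0528, 0.0666, 0, 0, 0, 0.0185], [-0.0515, 0.0676, 0, 0, 0, 0.0185]], "hand": 0, "squeeze": 10}}

```text
time_s: 2.33
tcp_pos: [0.2836, -0.4534, 0.2347]
eef_rot: [-180.0, 0.0, -169.0]
contact_force: [1.0, 0.3, 0.2]
gripper_width: 0.0435
gripper_force: 0.0
```

{"api": "carry_out", "payload": {"targets": [[-0.0502, 0.0686, 0, 0, 0, 0.0185], [-0.0488, 0.0695, 0, 0, 0, 0.0185], [-0.0475, 0.0705, 0, 0, 0, 0.0185], [-0.0461, 0.0714, 0, 0, 0, 0.0185], [-0.0447, 0.0722, 0, 0, 0, 0.0185]]}}

```text
time_s: 2.95
tcp_pos: [0.3738, -0.261, 0.2349]
eef_rot: [-180.0, 0.1, -174.5]
contact_force: [0.8, 0.0, 0.2]
gripper_width: 0.0008
gripper_force: 0.0
```

{"api": "carry_out", "payload": {"targets": [[-0.0433, 0.0731, 0, 0, 0, 0.0185], [-0.0419, 0.0739, 0, 0, 0, 0.0185], [-0.0405, 0.0747, 0, 0, 0, 0.0185], [-0.039, 0.0755, 0, 0, 0, 0.0185], [-0.0375, 0.0762, 0, 0, 0, 0.0185]]}}

```text
time_s: 3.58
tcp_pos: [0.4641, -0.0686, 0.2349]
eef_rot: [180.0, 0.1, 179.9]
contact_force: [1.1, -0.3, 0.1]
gripper_width: 0.0005
gripper_force: 0.0
```

{"api": "carry_out", "payload": {"targets": [[0, 0, 0.08, 0, 0, 0], [0, 0, 0.08, 0, 0, 0], [0, 0, 0.06, 0, 0, 0], [0, 0, 0, 0, 0, 0]]}}

```text
time_s: 4.08
tcp_pos: [0.4621, -0.0702, 0.123]
eef_rot: [-179.9, -0.2, 179.9]
contact_force: [0.2, 0.5, 0.9]
gripper_width: 0.0004
gripper_force: 0.0
```

{"api": "carry_out", "payload": {"targets": [[0, 0, 0.03, 0, 0, 0], [0, 0, 0.018, 0, 0, 0], [0, 0, 0.01, 0, 0, 0], [0, 0, 0.01, 0, 0, 0], [0, 0, 0, 0, 0, 0]]}}

```text
time_s: 4.7
tcp_pos: [0.4645, -0.0699, 0.0937]
eef_rot: [-180.0, 0.1, -180.0]
contact_force: [-11.3, 3.8, 33.4]
gripper_width: 0.0008
gripper_force: 16.7
```

{"api": "carry_out", "payload": {"targets": [[0, 0, -0.008, 0, 0, 0], [0, 0, 0, 0, 0, 0]]}}

```text
time_s: 4.95
tcp_pos: [0.4644, -0.0699, 0.0958]
eef_rot: [180.0, 0.1, 180.0]
contact_force: [-0.7, -0.4, 5.1]
gripper_width: 0.0007
gripper_force: 2.0
```

{"api": "carry_out", "payload": {"targets": [[0, 0, -0.004, 0, 0, 0], [0, 0, 0, 0, 0, 0]]}}

```text
time_s: 5.2
tcp_pos: [0.4643, -0.0699, 0.0969]
eef_rot: [180.0, 0.1, 180.0]
contact_force: [0.7, 0.6, 2.8]
gripper_width: 0.0005
gripper_force: 1.6
```

{"api": "carry_out", "payload": {"targets": [[0, 0, -0.004, 0, 0, 0], [0, 0, 0, 0, 0, 0]]}}

```text
time_s: 5.45
tcp_pos: [0.464, -0.0699, 0.0987]
eef_rot: [180.0, 0.0, 180.0]
contact_force: [2.4, 0.4, 2.7]
gripper_width: 0.0
gripper_force: 1.1
```

{"api": "carry_out", "payload": {"targets": [[0, 0, -0.004, 0, 0, 0], [0, 0, 0, 0, 0, 0]]}}

```text
time_s: 5.7
tcp_pos: [0.463, -0.07, 0.1003]
eef_rot: [-180.0, -0.1, 179.9]
contact_force: [0.5, 0.0, 2.0]
gripper_width: 0.0006
gripper_force: 0.7
```

{"api": "carry_out", "payload": {"targets": [[0, 0, -0.004, 0, 0, 0], [0, 0, 0, 0, 0, 0]]}}

```text
time_s: 5.95
tcp_pos: [0.4633, -0.07, 0.1025]
eef_rot: [-180.0, -0.0, 179.9]
contact_force: [-0.4, 0.3, -0.8]
gripper_width: 0.0008
gripper_force: 0.0
```

{"api": "carry_out", "payload": {"targets": [[0, 0, -0.004, 0, 0, 0], [0, 0, 0, 0, 0, 0]]}}

```text
time_s: 6.2
tcp_pos: [0.4637, -0.07, 0.1047]
eef_rot: [180.0, 0.0, 180.0]
contact_force: [-0.7, -0.3, 0.4]
gripper_width: 0.0006
gripper_force: 0.0
```

{"api": "carry_out", "payload": {"targets": [[0, 0, -0.03, 0, 0, 0], [0, 0, 0, 0, 0, 0], [0, 0, 0, 0, 0, 0]]}}

```text
time_s: 6.58
tcp_pos: [0.4634, -0.0699, 0.1192]
eef_rot: [180.0, -0.0, 179.9]
contact_force: [-0.6, -0.2, -0.5]
gripper_width: 0.0002
gripper_force: 0.0
```

The button went through about 6.5 mm from first contact to a rigid stop, and it has been released. Next I measure the pliers' handles more finely.

```bash
python3 - <<'E'
from h import *
t=cv2.imread("pics/t2.png");s=cv2.imread("pics/s2.png")
for n,im,(x,y,w,h) in(("top",t,(186,240,60,30)),("side",s,(245,240,60,60))):
    g=cv2.resize(cv2.cvtColor(im,6)[y:y+h,x:x+w],None,fx=8,fy=8,interpolation=cv2.INTER_CUBIC)
    for th in(35,45):
        m=(g<th).astype(np.uint8)
        for c in cv2.findContours(m,0,1)[0]:
            a=cv2.contourArea(c)/64
            if a<6:continue
            (cx,cy),wh,an=cv2.minAreaRect(c);M=cv2.moments(c)
            bx=cv2.boundingRect(c)
            q=lambda u,v:np.round([x+(u+.5)/8-.5,y+(v+.5)/8-.5],2)
            print(n,th,round(a,1),"cent",q(M['m10']/M['m00'],M['m01']/M['m00']),"box",q(bx[0],bx[1]),q(bx[0]+bx[2],bx[1]+bx[3]),"rect",np.round(np.array(wh)/8,1),round(an))
for d in(-.0275,.0275):
    for z in(.123,.156,.189):
        p=[.4775,.183-d,z];print(d,z,proj("top",p),proj("side",p))
# block top corners from side view (brightest top face?)
print(proj("side",[[.5079,.2507,.08],[.51,.1206,.08],[.4411,.1191,.08],[.4389,.2486,.08]]))
E
python3 - <<'E'
import cv2,numpy as np
s=cv2.imread("pics/s2.png");t=cv2.imread("pics/t2.png")
f=lambda i,x,y:cv2.resize(np.clip(i[y:y+52,x:x+60]*1.5,0,255).astype(np.uint8),None,fx=6.6,fy=8,interpolation=2)
cv2.imwrite("pics/c4.png",np.hstack([f(s,245,242),f(t,188,228)]))
E
```

```text
top 35 13.9 cent [219.88 254.13] box [217.94 251.69] [222.06 256.44] rect [3.7 4.6] 9
top 35 39.9 cent [201.94 253.16] box [197.81 247.94] [207.44 257.19] rect [11.1  7.1] 40
top 35 6.1 cent [231.72 249.15] box [230.31 247.81] [233.31 250.69] rect [2.8 2.9] 87
top 35 25.3 cent [239.09 251.83] box [237.94 241.94] [240.06 262.56] rect [20.5  2. ] 90
top 45 19.2 cent [219.75 254.14] box [217.31 251.44] [222.44 256.69] rect [4.5 5.3] 14
top 45 62.8 cent [202.21 252.88] box [196.06 247.69] [212.69 257.56] rect [10.2 15.1] 76
top 45 13.3 cent [231.17 249.22] box [228.94 247.44] [233.69 251.19] rect [3.6 4.6] 90
top 45 147.9 cent [241.6  252.44] box [237.31 240.94] [245.56 263.19] rect [22.1  8.1] 90
side 35 8.4 cent [261.64 289.9 ] box [260.19 288.06] [263.19 291.94] rect [3.8 2.9] 90
side 45 27.3 cent [261.66 288.48] box [259.69 284.06] [264.06 292.69] rect [8.5 4.2] 90
side 45 26.3 cent [268.79 271.44] box [266.94 265.81] [271.06 277.56] rect [12.  3.] 81
side 45 32.5 cent [279.84 260.65] box [278.06 254.81] [282.06 265.94] rect [11.   3.9] 90
-0.0275 0.123 [[204.289  253.1146]] [[268.9646 279.305 ]]
-0.0275 0.156 [[202.0727 253.7642]] [[268.7383 271.9716]]
-0.0275 0.189 [[199.7215 254.4535]] [[268.5018 264.3068]]
0.0275 0.123 [[223.1781 253.4338]] [[280.6136 264.436 ]]
0.0275 0.156 [[221.519  254.0932]] [[280.6439 256.9855]]
0.0275 0.189 [[219.7588 254.7928]] [[280.6754 249.2079]]
[[250.9533 294.0831]
 [277.5465 259.4901]
 [299.091  270.3721]
 [273.5105 306.2956]]
```

View pics/c4.png

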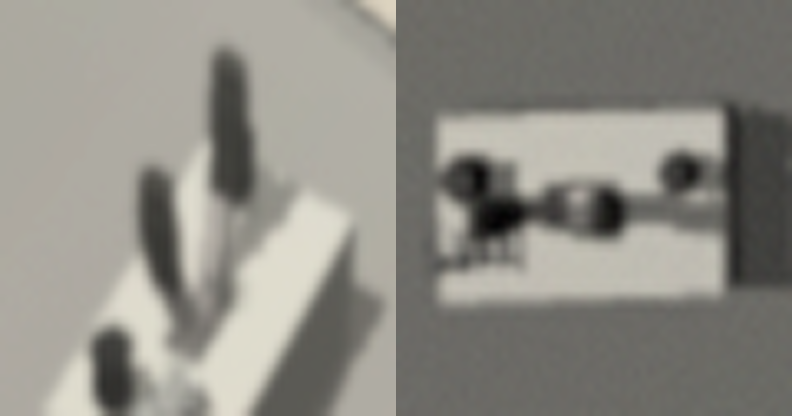

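Pliers: the handles' mid is at about (0.4765, 0.185) with a yaw of about 2.3°, and the block's long side and centre agree with that. Going to hover above them.

{"api": "carry_out", "payload": {"targets": [[0, 0, -0.09, 0, 0, 0], [0, 0, -0.09, 0, 0, 0], [-0.004, 0.085, -0.08, 0, 0, 0], [-0.004, 0.085, 0, 0, 0, 0], [-0.004, 0.085, 0, 0, 0, 0]], "hand": 1}}

```text
time_s: 7.2
tcp_pos: [0.4696, 0.0588, 0.2496]
eef_rot: [180.0, 0.0, 179.9]
contact_force: [1.4, -1.2, 0.3]
gripper_width: 0.0451
gripper_force: 0.0
```

{"api": "carry_out", "payload": {"targets": [[-0.005, 0.085, 0, 0, 0, 0], [-0.005, 0.085, 0, 0, 0, 0], [-0.004, 0.085, 0, 0, 0, 0], [0, 0, 0, 0, 0, -0.038], [0, 0, 0, 0, 0, 0]]}}

```text
time_s: 7.82
tcp_pos: [0.4765, 0.1853, 0.2487]
eef_rot: [-180.0, -0.1, -177.7]
contact_force: [0.8, -0.5, 0.7]
gripper_width: 0.0869
gripper_force: 0.0
```

{"api": "carry_out", "payload": {"targets": [[0, 0, 0, 0, 0, 0]]}}

```text
time_s: 7.95
tcp_pos: [0.4767, 0.1846, 0.2492]
eef_rot: [-180.0, -0.0, -177.8]
contact_force: [-0.2, 0.1, 0.3]
gripper_width: 0.0875
gripper_force: 0.0
```

{"api": "carry_out", "payload": {"targets": [[0, 0, 0.06, 0, 0, 0], [0, 0, 0.06, 0, 0, 0], [0, 0, 0.04, 0, 0, 0], [0, 0, 0.03, 0, 0, 0], [0, 0, 0, 0, 0, 0]]}}

```text
time_s: 8.57
tcp_pos: [0.4765, 0.1843, 0.1538]
eef_rot: [-179.9, -0.1, -177.8]
contact_force: [0.6, 0.2, 0.2]
gripper_width: 0.0876
gripper_force: 0.0
```

Run:
```python
from h import *
t=avg("top",4);s=avg("side",4);cv2.imwrite("pics/t3.png",t);cv2.imwrite("pics/s3.png",s)
print(r.get_state()["tcp_pos"],r.get_state()["contact_force"])
f=lambda i,x,y:cv2.resize(np.clip(i[y:y+60,x:x+60]*1.5,0,255).astype(np.uint8),None,fx=6.6,fy=8,interpolation=2)
cv2.imwrite("pics/c5.png",np.hstack([f(s,245,235),f(t,180,225)]))
```

```text
[0.477  0.1852 0.1551] [-0.0148  0.6095 -0.1668]
```

View pics/c5.png

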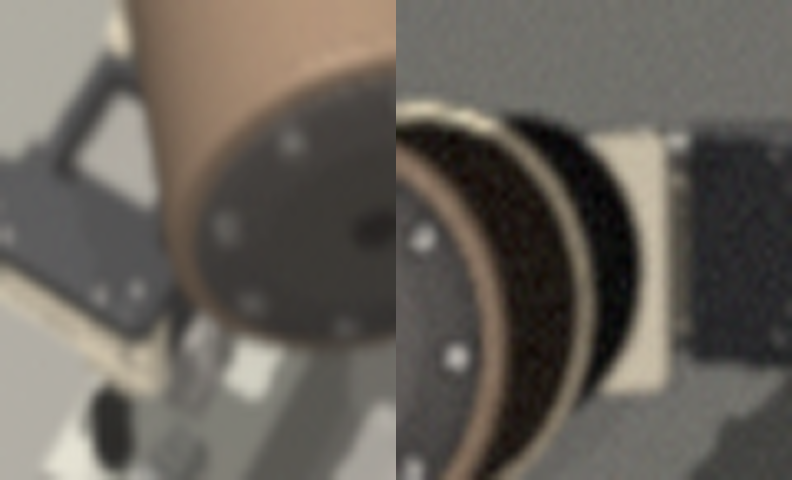

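That view is blocked by the wrist, so it doesn't help. I'll close onto the handles by feel.

{"api": "carry_out", "payload": {"targets": [[0, 0, 0, 0, 0, 0], [0, 0, 0, 0, 0, 0], [0, 0, 0, 0, 0, 0]], "hand": 0.74, "squeeze": 15}}

```text
time_s: 9.35
tcp_pos: [0.4768, 0.185, 0.1546]
eef_rot: [-180.0, -0.0, -177.8]
contact_force: [-0.6, 0.4, 0.2]
gripper_width: 0.0665
gripper_force: 0.0
```

{"api": "carry_out", "payload": {"targets": [[0, 0, 0, 0, 0, 0], [0, 0, 0, 0, 0, 0]], "hand": 0.71}}

```text
time_s: 9.6
tcp_pos: [0.4768, 0.185, 0.1546]
eef_rot: [-180.0, 0.0, -177.8]
contact_force: [0.4, -0.8, 0.0]
gripper_width: 0.0624
gripper_force: 6.0
```

{"api": "carry_out", "payload": {"targets": [[0, 0, 0, 0, 0, 0], [0, 0, 0, 0, 0, 0]], "hand": 0.695}}

```text
time_s: 9.85
tcp_pos: [0.4769, 0.185, 0.1547]
eef_rot: [-180.0, 0.0, -177.8]
contact_force: [0.4, 0.2, 1.2]
gripper_width: 0.061
gripper_force: 6.8
```

Pliers are gripped: contact at about 62.5 mm with 6 N, as described. Lift them and, meanwhile, measure the ring on its plane from the earlier pictures.

{"api": "carry_out", "payload": {"targets": [[0, 0, -0.03, 0, 0, 0], [0, 0, -0.05, 0, 0, 0], [0, 0, -0.07, 0, 0, 0], [0, 0, -0.08, 0, 0, 0], [0, 0, -0.08, 0, 0, 0]]}}

```text
time_s: 10.48
tcp_pos: [0.4765, 0.1848, 0.3117]
eef_rot: [180.0, 0.0, -177.8]
contact_force: [1.1, 0.7, -1.8]
gripper_width: 0.0611
gripper_force: 5.7
```

Run:
```python
from h import *
c0=np.array([.5764,-.1551]);out=[]
for n,f in(("top","t2"),("side","s2")):
    im=cv2.imread(f"pics/{f}.png");S=4.2;N=390
    u,v=np.meshgrid(np.arange(N),np.arange(N))
    X=c0[0]+(N/2-v)/S/1000;Y=c0[1]+(N/2-u)/S/1000   # up=+x, left=+y
    def smp(X,Y,z=.1205):
        q=proj(n,np.c_[X.ravel(),Y.ravel(),np.full(X.size,z)]).astype(np.float32)
        return cv2.remap(im,q[:,0].reshape(X.shape),q[:,1].reshape(X.shape),cv2.INTER_CUBIC)
    w=smp(X,Y);w=cv2.normalize(w,None,0,255,cv2.NORM_MINMAX)
    for k in range(-4,5):
        p=int(N/2+k*10*S);cv2.line(w,(p,0),(p,6),(0,0,255),1);cv2.line(w,(0,p),(6,p),(0,0,255),1)
    cv2.circle(w,(N//2,N//2),1,(0,0,255),-1);out.append(w)
    a=np.radians(np.arange(-90,95,6));
    rr=np.array([21,23,25,27,29])/1000
    g=cv2.cvtColor(smp(c0[0]+np.outer(rr,np.cos(a)),c0[1]+np.outer(rr,np.sin(a))),6)
    print(n);print(np.c_[np.degrees(a).round(),g.T].astype(int).tolist())
cv2.imwrite("pics/c6.png",np.hstack(out))
```

```text
top
[[-90, 83, 73, 71, 83, 111], [-84, 77, 70, 67, 83, 114], [-78, 71, 68, 70, 92, 121], [-72, 70, 64, 76, 105, 133], [-66, 67, 63, 78, 104, 133], [-60, 64, 62, 75, 108, 138], [-54, 65, 63, 80, 115, 147], [-48, 65, 65, 77, 109, 136], [-42, 67, 62, 74, 92, 122], [-36, 71, 65, 68, 94, 127], [-30, 73, 62, 70, 97, 137], [-24, 69, 61, 66, 97, 131], [-18, 72, 63, 66, 90, 127], [-12, 80, 69, 72, 89, 121], [-6, 93, 77, 71, 84, 112], [0, 111, 88, 69, 72, 97], [6, 124, 99, 70, 62, 84], [12, 132, 106, 76, 60, 77], [18, 138, 111, 81, 64, 79], [24, 133, 114, 80, 62, 77], [30, 120, 106, 77, 59, 70], [36, 113, 94, 84, 73, 73], [42, 102, 89, 79, 74, 72], [48, 93, 84, 78, 64, 58], [54, 86, 83, 81, 68, 55], [60, 84, 83, 85, 76, 66], [66, 82, 81, 86, 81, 66], [72, 84, 85, 94, 89, 75], [78, 87, 91, 101, 97, 78], [84, 88, 90, 95, 90, 72], [90, 87, 88, 93, 91, 75]]
side
[[-90, 178, 174, 178, 196, 214], [-84, 189, 185, 190, 202, 216], [-78, 194, 195, 202, 210, 221], [-72, 197, 202, 209, 217, 225], [-66, 199, 204, 209, 218, 225], [-60, 199, 204, 211, 219, 225], [-54, 200, 205, 211, 219, 225], [-48, 199, 202, 205, 212, 219], [-42, 195, 195, 197, 204, 215], [-36, 190, 185, 188, 198, 216], [-30, 177, 169, 174, 191, 212], [-24, 162, 153, 160, 183, 205], [-18, 146, 142, 148, 169, 195], [-12, 138, 132, 137, 150, 170], [-6, 143, 138, 134, 138, 149], [0, 160, 159, 156, 151, 157], [6, 185, 188, 190, 184, 189], [12, 207, 216, 216, 216, 215], [18, 214, 227, 228, 226, 225], [24, 207, 217, 219, 215, 216], [30, 194, 197, 192, 183, 182], [36, 170, 165, 158, 147, 149], [42, 147, 138, 131, 128, 136], [48, 127, 114, 106, 113, 130], [54, 114, 103, 97, 103, 120], [60, 110, 100, 98, 97, 105], [66, 105, 100, 105, 113, 113], [72, 102, 96, 101, 117, 130], [78, 96, 91, 90, 99, 116], [84, 95, 88, 83, 85, 92], [90, 96, 90, 85, 83, 85]]
```

View pics/c6.png

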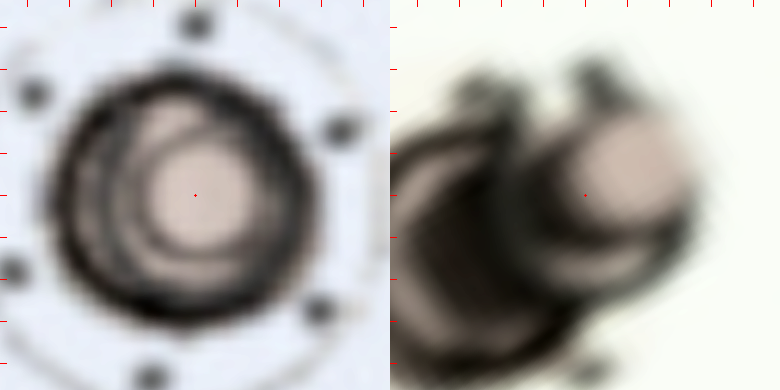

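The gap centre reads about 18° on the ring-top plane in the side view, and the top view agrees with a brightness peak at 18°. I'll correct the gap edges for ring thickness and fit the outer edge.

Run:
```python
from h import *
c0=np.array([.5764,-.1551])
ims={"top":cv2.imread("pics/t2.png"),"side":cv2.imread("pics/s2.png")}
def smp(n,X,Y,z):
    q=proj(n,np.c_[X.ravel(),Y.ravel(),np.full(X.size,z)]).astype(np.float32)
    return cv2.cvtColor(cv2.remap(ims[n],q[:,0].reshape(X.shape),q[:,1].reshape(X.shape),cv2.INTER_CUBIC),6).astype(float)
# gap edges side view
a=np.radians(np.arange(-20,60,1.));pts=[]
for z,pick in((.1205,1),(.116,-1)):
  for rr in(.023,.025,.027):
    g=smp("side",c0[0]+rr*np.cos(a),c0[1]+rr*np.sin(a),z).ravel()
    k=g.argmax();th=(g.max()+g[(k if pick>0 else 0):(None if pick>0 else k)].min())/2
    i=k
    while g[i]>th:i+=pick
    j=i-pick;f=(g[j]-th)/(g[j]-g[i]);e=np.degrees(a[j])+pick*f
    print(z,rr,"edge deg",e.round(1),"xy mm",(1e3*rr*np.cos(np.radians(e))).round(1),(1e3*rr*np.sin(np.radians(e))).round(1))
# outer edge, side top plane
rr=np.arange(18,40,.25)/1000;E=[]
for d in range(-130,1,6):
    t=np.radians(d);g=smp("side",c0[0]+rr*np.cos(t),c0[1]+rr*np.sin(t),.1205).ravel()
    k=np.argmax(np.diff(g)[8:])+8;print(d,round(rr[k]*1e3,1),int(g.min()),int(g.max()),end=" | ")
# thread top disc by red mask
for n in ims:
    b,g,rd=[ims[n][...,i].astype(int) for i in range(3)]
    y,x=(179,308) if n=="side" else (221,331)
    m=((rd-b>6)&(rd>120)).astype(np.uint8);w=np.zeros_like(m);w[y-5:y+6,x-6:x+7]=1
    ys,xs=np.nonzero(m*w);print(n,len(xs),xs.mean(),ys.mean(),onz(n,(xs.mean(),ys.mean()),.132))
```

```text
0.1205 0.023 edge deg 36.3 xy mm 18.5 13.6
0.1205 0.025 edge deg 35.3 xy mm 20.4 14.5
0.1205 0.027 edge deg 33.9 xy mm 22.4 15.0
0.116 0.023 edge deg -5.1 xy mm 22.9 -2.1
0.116 0.025 edge deg -5.2 xy mm 24.9 -2.3
0.116 0.027 edge deg -5.0 xy mm 26.9 -2.4
-130 26.5 126 240 | -124 27.8 120 240 | -118 25.5 113 239 | -112 27.5 114 239 | -106 25.0 127 239 | -100 24.8 144 239 | -94 26.2 166 239 | -88 25.8 177 239 | -82 25.0 188 239 | -76 24.8 196 239 | -70 26.8 197 239 | -64 26.2 198 239 | -58 26.2 199 239 | -52 26.2 199 239 | -46 26.5 198 239 | -40 26.0 192 239 | -34 28.2 179 239 | -28 25.8 162 239 | -22 26.5 150 239 | -16 27.2 137 238 | -10 28.8 132 238 | -4 30.2 137 238 | top 72 330.25 220.75 [ 0.5772 -0.1534  0.132 ]
side 82 308.0609756097561 179.67073170731706 [ 0.5753 -0.1529  0.132 ]
```

Gap mid-direction is 15°, and the chord between the gap edges gives the same. The tip target is about (0.5996,-0.1489). I'll carry the pliers there at height.

Run:
```python
from h import *
print(r.get_state()["tcp_pos"],r.get_state()["gripper_width"])
plan([.5996,-.1489,.310],-165,10,[.4767,.185,.310],-177.7)
```

```text
[0.4765 0.1848 0.3117] 0.061087401420785135
[[-0.0219, -0.0677, -0.0, 0.0, 0.0, -0.0212], [-0.0204, -0.0682, -0.0, 0.0, 0.0, -0.0212], [-0.0189, -0.0686, -0.0, 0.0, 0.0, -0.0212], [-0.0173, -0.069, -0.0, 0.0, 0.0, -0.0212], [-0.0158, -0.0694, -0.0, 0.0, 0.0, -0.0212], [-0.0143, -0.0697, -0.0, 0.0, 0.0, -0.0212], [-0.0127, -0.07, -0.0, 0.0, 0.0, -0.0212], [-0.0112, -0.0703, -0.0, 0.0, 0.0, -0.0212], [-0.0096, -0.0705, -0.0, 0.0, 0.0, -0.0212], [-0.008, -0.0707, -0.0, 0.0, 0.0, -0.0212]]
```

{"api": "carry_out", "payload": {"targets": [[-0.0219, -0.0677, 0, 0, 0, -0.0212], [-0.0204, -0.0682, 0, 0, 0, -0.0212], [-0.0189, -0.0686, 0, 0, 0, -0.0212], [-0.0173, -0.069, 0, 0, 0, -0.0212], [-0.0158, -0.0694, 0, 0, 0, -0.0212]]}}

```text
time_s: 11.1
tcp_pos: [0.5382, 0.0169, 0.3105]
eef_rot: [180.0, 0.0, -171.4]
contact_force: [0.3, 0.2, -1.2]
gripper_width: 0.061
gripper_force: 5.7
```

{"api": "carry_out", "payload": {"targets": [[-0.0143, -0.0697, 0, 0, 0, -0.0212], [-0.0127, -0.07, 0, 0, 0, -0.0212], [-0.0112, -0.0703, 0, 0, 0, -0.0212], [-0.0096, -0.0705, 0, 0, 0, -0.0212], [-0.008, -0.0707, 0, 0, 0, -0.0212]]}}

```text
time_s: 11.72
tcp_pos: [0.5996, -0.15, 0.3104]
eef_rot: [180.0, 0.0, -165.0]
contact_force: [0.4, -1.1, -0.3]
gripper_width: 0.061
gripper_force: 5.7
```

{"api": "carry_out", "payload": {"targets": [[0, 0, 0, 0, 0, 0], [0, 0, 0.03, 0, 0, 0], [0, 0, 0, 0, 0, 0]], "hand": 0.71}}

```text
time_s: 12.1
tcp_pos: [0.5983, -0.148, 0.2929]
eef_rot: [179.9, -0.1, -165.0]
contact_force: [-0.7, -0.1, -1.3]
gripper_width: 0.0619
gripper_force: 5.5
```

Run:
```python
from h import *
s=avg("side",12);cv2.imwrite("pics/s4.png",s);S=r.get_state()
p=S["tcp_pos"];print(p,S["eef_rot"],S["gripper_width"],S["gripper_force"])
z=p[2]+.011-.155;print(z,proj("side",[p[0],p[1],z]),proj("side",[p[0],p[1],z+.07]),proj("side",[p[0],p[1],z+.113]))
a=crop(s,290,145,50,55,10)
t=proj("side",[p[0],p[1],z])[0];cv2.circle(a,(int((t[0]-290+.5)*10),int((t[1]-145+.5)*10)),3,(0,0,255),-1)
cv2.imwrite("pics/c7.png",a)
```

```text
[ 0.5995 -0.1489  0.2946] [-179.9986    0.0071 -165.044 ] 0.062176485304863714 5.519193156505935
0.15064217977637231 [[300.9124 173.0731]] [[301.7721 155.7187]] [[302.3349 144.3595]]
```

View pics/c7.png

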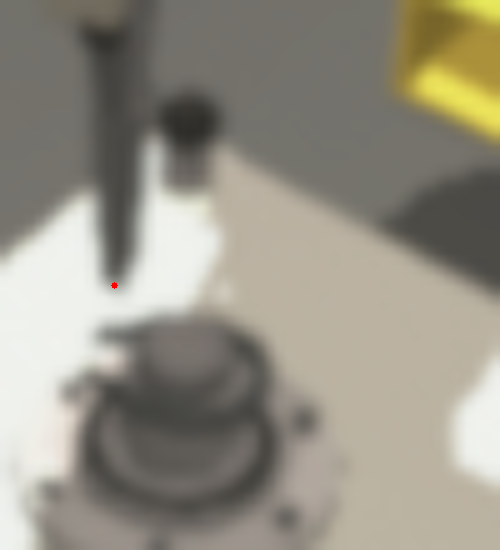

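The picture shows the pin tip at crop (115,285), right on the predicted point. The gap is at (107,358), between the ring ends at (105,330) and (75,390), straight below. Descending by feel.

{"api": "carry_out", "payload": {"targets": [[0, 0, 0.03, 0, 0, 0], [0, 0, 0.02, 0, 0, 0], [0, 0, 0, 0, 0, 0]]}}

```text
time_s: 13.08
tcp_pos: [0.5987, -0.1489, 0.2679]
eef_rot: [180.0, -0.2, -165.1]
contact_force: [0.4, -0.2, -1.4]
gripper_width: 0.0621
gripper_force: 5.5
```

{"api": "carry_out", "payload": {"targets": [[0, 0, 0.004, 0, 0, 0], [0, 0, 0.004, 0, 0, 0], [0, 0, 0, 0, 0, 0]]}}

```text
time_s: 13.45
tcp_pos: [0.5995, -0.149, 0.2656]
eef_rot: [-180.0, 0.0, -165.0]
contact_force: [0.1, -0.8, -0.3]
gripper_width: 0.0621
gripper_force: 5.5
```

{"api": "carry_out", "payload": {"targets": [[0, 0, 0.004, 0, 0, 0], [0, 0, 0, 0, 0, 0]]}}

```text
time_s: 13.7
tcp_pos: [0.5994, -0.1489, 0.2634]
eef_rot: [180.0, -0.0, -165.0]
contact_force: [-0.6, 0.6, -1.7]
gripper_width: 0.0617
gripper_force: 5.5
```

{"api": "carry_out", "payload": {"targets": [[0, 0, 0.003, 0, 0, 0], [0, 0, 0, 0, 0, 0]]}}

```text
time_s: 13.95
tcp_pos: [0.5994, -0.1489, 0.2619]
eef_rot: [180.0, -0.0, -165.0]
contact_force: [0.4, 0.2, -1.2]
gripper_width: 0.062
gripper_force: 5.5
```

{"api": "carry_out", "payload": {"targets": [[0, 0, 0.003, 0, 0, 0], [0, 0, 0, 0, 0, 0]]}}

```text
time_s: 14.2
tcp_pos: [0.5996, -0.149, 0.2607]
eef_rot: [-180.0, 0.0, -165.0]
contact_force: [-0.0, 0.6, -0.8]
gripper_width: 0.0625
gripper_force: 5.8
```

Run:
```python
from h import *
s=avg("side",4);cv2.imwrite("pics/s5.png",s)
P=[]
for _ in range(6):r.capture("side");S=r.get_state();P.append(np.r_[S["tcp_pos"],S["contact_force"]])
print(np.mean(P,0))
```

```text
[ 0.5995 -0.149   0.2607  0.3054  0.3297 -0.0234]
```

The weight is relieved with the pins about 4 mm deep in the gap, so the shoulders are resting on the ring. Spread step by step.

{"api": "carry_out", "payload": {"targets": [[0, 0, 0.0005, 0, 0, 0], [0, 0, 0, 0, 0, 0], [0, 0, 0, 0, 0, 0]], "hand": 0.61, "squeeze": 28}}

```text
time_s: 15.08
tcp_pos: [0.5994, -0.1489, 0.2601]
eef_rot: [180.0, -0.0, -165.0]
contact_force: [0.5, -0.3, -0.3]
gripper_width: 0.0536
gripper_force: 8.6
```

{"api": "carry_out", "payload": {"targets": [[0, 0, 0, 0, 0, 0], [0, 0, 0, 0, 0, 0], [0, 0, 0, 0, 0, 0]], "hand": 0.55}}

```text
time_s: 15.45
tcp_pos: [0.5995, -0.149, 0.2603]
eef_rot: [-180.0, 0.0, -165.0]
contact_force: [0.1, -0.2, -1.0]
gripper_width: 0.0485
gripper_force: 10.0
```

{"api": "carry_out", "payload": {"targets": [[0, 0, 0, 0, 0, 0], [0, 0, 0, 0, 0, 0], [0, 0, 0, 0, 0, 0]], "hand": 0.48}}

```text
time_s: 15.82
tcp_pos: [0.5993, -0.1489, 0.2602]
eef_rot: [180.0, -0.0, -165.1]
contact_force: [0.2, 0.8, -2.1]
gripper_width: 0.0424
gripper_force: 15.0
```

Ring force adds about 5 N above the spring curve, so the ring is engaged. Spread to the stop.

{"api": "carry_out", "payload": {"targets": [[0, 0, 0, 0, 0, 0], [0, 0, 0, 0, 0, 0], [0, 0, 0, 0, 0, 0], [0, 0, 0, 0, 0, 0]], "hand": 0.38}}

```text
time_s: 16.32
tcp_pos: [0.5994, -0.149, 0.2603]
eef_rot: [180.0, -0.0, -165.0]
contact_force: [0.2, 0.1, -1.6]
gripper_width: 0.0373
gripper_force: 27.8
```

Run:
```python
from h import *
s=avg("side",8);cv2.imwrite("pics/s6.png",s);S=r.get_state()
print(S["gripper_width"],S["gripper_force"],S["tcp_pos"],S["contact_force"],S["moment"])
a=np.hstack([crop(cv2.imread("pics/s5.png"),288,155,40,55,10),crop(s,288,155,40,55,10)])
cv2.imwrite("pics/c8.png",a)
```

```text
0.03672953869420028 27.805868585128337 [ 0.5994 -0.149   0.2603] [ 0.4157  0.1888 -1.8112] [ 0.0726 -0.0065 -0.0126]
```

View pics/c8.png

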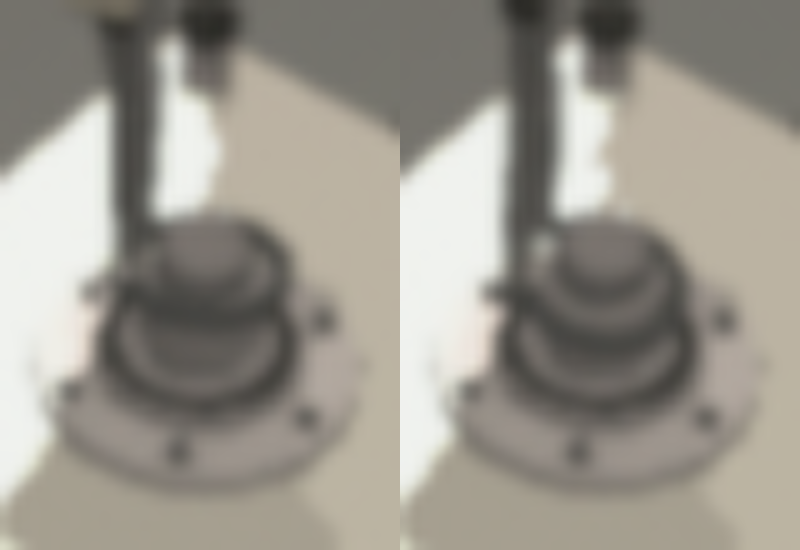

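The picture shows the ring wider now, its inside clear round the shoulder. The pads are at the stop (36.7 mm, 28 N). Slide down gradually, watching the forces.

{"api": "carry_out", "payload": {"targets": [[0, 0, 0.004, 0, 0, 0], [0, 0, 0.004, 0, 0, 0], [0, 0, 0, 0, 0, 0]]}}

```text
time_s: 17.1
tcp_pos: [0.5993, -0.149, 0.256]
eef_rot: [180.0, -0.0, -165.0]
contact_force: [0.2, -0.1, -2.3]
gripper_width: 0.0373
gripper_force: 27.8
```

{"api": "carry_out", "payload": {"targets": [[0, 0, 0.004, 0, 0, 0], [0, 0, 0.004, 0, 0, 0], [0, 0, 0, 0, 0, 0]]}}

```text
time_s: 17.48
tcp_pos: [0.5993, -0.149, 0.252]
eef_rot: [180.0, -0.0, -165.0]
contact_force: [-0.5, -1.2, -1.0]
gripper_width: 0.0374
gripper_force: 27.8
```

{"api": "carry_out", "payload": {"targets": [[0, 0, 0.006, 0, 0, 0], [0, 0, 0.006, 0, 0, 0], [0, 0, 0, 0, 0, 0]]}}

```text
time_s: 17.85
tcp_pos: [0.5993, -0.149, 0.2459]
eef_rot: [180.0, -0.0, -165.0]
contact_force: [-0.9, 0.6, -1.8]
gripper_width: 0.0369
gripper_force: 27.8
```

{"api": "carry_out", "payload": {"targets": [[0, 0, 0.006, 0, 0, 0], [0, 0, 0.006, 0, 0, 0], [0, 0, 0, 0, 0, 0]]}}

```text
time_s: 18.23
tcp_pos: [0.5994, -0.149, 0.24]
eef_rot: [180.0, -0.0, -165.0]
contact_force: [0.4, -0.0, -2.8]
gripper_width: 0.0373
gripper_force: 27.8
```

Run:
```python
from h import *
s=avg("side",8);cv2.imwrite("pics/s7.png",s);t=avg("top",2);cv2.imwrite("pics/t7.png",t)
S=r.get_state();print(S["tcp_pos"],S["contact_force"],S["moment"])
# vertical profile on camera-facing side: column of gray through spindle, before/after
P=proj("side",[[.5764-.48*.02,-.1551+.87*.02,z] for z in(.132,.116,.088)]);print(P)
for f in("s5","s6","s7"):
    g=cv2.cvtColor(cv2.imread(f"pics/{f}.png"),6);print(f)
    for x in(303,308,313):print(x,g[174:202,x].tolist())
```

```text
[ 0.5995 -0.149   0.2404] [ 0.398   0.3458 -1.4835] [ 0.0308 -0.061  -0.0002]
[[307.9366 183.5907]
 [307.6877 187.2954]
 [307.2623 193.6265]]
s5
303 [176, 173, 146, 99, 83, 95, 103, 97, 93, 86, 76, 69, 69, 78, 85, 89, 90, 98, 102, 90, 80, 91, 104, 123, 141, 143, 139, 136]
308 [217, 184, 146, 122, 116, 117, 116, 112, 102, 87, 78, 71, 69, 72, 82, 91, 92, 90, 97, 106, 94, 76, 85, 104, 126, 140, 144, 143]
313 [179, 176, 156, 117, 87, 87, 100, 105, 104, 102, 92, 76, 71, 79, 92, 100, 107, 109, 98, 78, 73, 89, 111, 133, 146, 150, 149, 144]
s6
303 [168, 165, 140, 102, 109, 127, 118, 102, 97, 99, 100, 94, 81, 73, 73, 81, 89, 98, 102, 90, 80, 91, 105, 124, 141, 143, 140, 136]
308 [217, 187, 152, 124, 116, 116, 116, 112, 102, 87, 82, 91, 102, 96, 80, 72, 76, 86, 97, 106, 94, 77, 85, 105, 126, 140, 144, 143]
313 [179, 178, 175, 157, 125, 95, 87, 91, 97, 102, 102, 95, 85, 77, 75, 85, 101, 107, 99, 78, 73, 89, 111, 133, 147, 150, 149, 144]
s7
303 [150, 149, 152, 147, 122, 95, 91, 94, 95, 99, 101, 97, 89, 86, 85, 84, 79, 73, 66, 62, 72, 90, 104, 123, 141, 143, 140, 136]
308 [182, 174, 154, 126, 116, 116, 116, 112, 102, 87, 82, 90, 103, 100, 94, 93, 92, 86, 78, 68, 61, 68, 85, 104, 126, 140, 143, 143]
313 [179, 179, 178, 175, 163, 148, 135, 118, 109, 108, 105, 96, 87, 85, 89, 89, 85, 76, 66, 61, 70, 89, 110, 133, 147, 150, 149, 143]
```

The ring's front edge moved down 5 px in step with the pliers, about 20 mm, so it is coming down. Now the last 8 mm.

{"api": "carry_out", "payload": {"targets": [[0, 0, 0.006, 0, 0, 0], [0, 0, 0.006, 0, 0, 0], [0, 0, 0, 0, 0, 0]]}}

```text
time_s: 19.1
tcp_pos: [0.6003, -0.1491, 0.2355]
eef_rot: [-179.9, 0.1, -165.0]
contact_force: [-0.2, 0.7, 4.8]
gripper_width: 0.0372
gripper_force: 28.1
```

{"api": "carry_out", "payload": {"targets": [[0, 0, 0.003, 0, 0, 0], [0, 0, 0, 0, 0, 0], [0, 0, 0, 0, 0, 0]]}}

```text
time_s: 19.48
tcp_pos: [0.601, -0.1492, 0.2353]
eef_rot: [-179.9, 0.2, -165.0]
contact_force: [-0.3, 1.0, 10.7]
gripper_width: 0.0372
gripper_force: 28.3
```

{"api": "carry_out", "payload": {"targets": [[0, 0, 0.002, 0, 0, 0], [0, 0, 0, 0, 0, 0], [0, 0, 0, 0, 0, 0]]}}

```text
time_s: 19.85
tcp_pos: [0.6015, -0.1492, 0.2352]
eef_rot: [-179.8, 0.3, -165.0]
contact_force: [-1.3, 1.9, 13.9]
gripper_width: 0.0372
gripper_force: 28.4
```

Contact came about 3 mm earlier than expected, so I check the ring's height and level before pressing on.

Run:
```python
from h import *
s=avg("side",10);cv2.imwrite("pics/s8.png",s);S=r.get_state()
print(S["time_s"],S["tcp_pos"],S["eef_rot"],S["contact_force"],S["moment"],S["gripper_width"])
c=np.array([.5764,-.1551])
# dark minimum along image columns -> z of ring outer side (mid thickness) at several azimuths facing the camera
for f in("s6","s7","s8"):
    g=cv2.GaussianBlur(cv2.cvtColor(cv2.imread(f"pics/{f}.png"),6).astype(np.float32),(3,1),0);o=[]
    for az in(60,80,100,118,135,155,175,195,215,235):
        d=np.array([np.cos(np.radians(az)),np.sin(np.radians(az))])*.028
        zs=np.arange(.080,.126,.0005);q=proj("side",np.c_[np.tile(c+d,(len(zs),1)),zs]).astype(np.float32)
        v=cv2.remap(g,q[:,0],q[:,1],cv2.INTER_CUBIC).ravel();k=v.argmin()
        o.append((az,round(zs[k]*1e3,1),int(v[k])))
    print(f,o)
```

```text
20.35 [ 0.6015 -0.1492  0.2352] [-179.8437    0.3293 -164.9889] [-0.777   1.4179 14.308 ] [0.9161 0.275  0.0384] 0.0371910890859893
s6 [(60, np.float64(120.5), 70), (80, np.float64(121.0), 75), (100, np.float64(117.0), 70), (118, np.float64(116.0), 71), (135, np.float64(116.0), 72), (155, np.float64(90.5), 74), (175, np.float64(90.0), 72), (195, np.float64(89.0), 81), (215, np.float64(80.0), 82), (235, np.float64(85.5), 73)]
s7 [(60, np.float64(94.5), 63), (80, np.float64(94.0), 61), (100, np.float64(95.0), 62), (118, np.float64(95.0), 61), (135, np.float64(95.0), 61), (155, np.float64(95.0), 61), (175, np.float64(94.5), 63), (195, np.float64(91.0), 75), (215, np.float64(81.0), 77), (235, np.float64(80.0), 73)]
s8 [(60, np.float64(93.5), 66), (80, np.float64(94.0), 62), (100, np.float64(94.5), 62), (118, np.float64(95.5), 62), (135, np.float64(95.5), 61), (155, np.float64(95.5), 61), (175, np.float64(94.5), 63), (195, np.float64(91.0), 75), (215, np.float64(81.0), 77), (235, np.float64(80.0), 72)]
```

Run:
```python
from h import *
G={f:cv2.cvtColor(cv2.imread(f"pics/{f}.png"),6).astype(int) for f in("s6","s7","s8")}
for x in(298,301,304,308,312,315,317):
    for f in("s6","s7","s8"):print(x,f,G[f][176:203,x].tolist())
c=np.array([.5764,-.1551])
for az in(118,298,15,195):
    d=np.array([np.cos(np.radians(az)),np.sin(np.radians(az))])
    for R_,z in((.030,.096),(.030,.088),(.022,.1005),(.022,.0925)):print(az,R_,z,proj("side",[*(c+d*R_),z]).round(1).tolist(),end=" ")
    print()
```

```text
298 s6 [148, 147, 152, 160, 163, 159, 141, 107, 88, 112, 129, 110, 89, 84, 83, 89, 102, 113, 122, 135, 143, 146, 146, 139, 128, 129, 144]
298 s7 [148, 146, 145, 142, 137, 131, 118, 98, 92, 109, 124, 113, 91, 79, 80, 87, 102, 113, 122, 135, 143, 146, 146, 139, 128, 128, 144]
298 s8 [138, 134, 134, 132, 125, 115, 106, 93, 90, 104, 118, 112, 96, 85, 82, 88, 102, 114, 122, 135, 143, 146, 146, 140, 128, 128, 144]
301 s6 [80, 87, 110, 132, 131, 122, 116, 99, 79, 72, 75, 89, 102, 108, 107, 100, 84, 76, 86, 102, 121, 140, 146, 147, 144, 133, 125]
301 s7 [78, 80, 80, 79, 83, 88, 88, 85, 81, 83, 89, 91, 90, 80, 70, 63, 61, 69, 85, 102, 121, 139, 146, 146, 143, 133, 125]
301 s8 [79, 78, 78, 78, 81, 85, 86, 85, 82, 84, 91, 96, 97, 89, 77, 66, 62, 69, 85, 102, 121, 140, 146, 146, 144, 133, 125]
304 s6 [184, 121, 102, 106, 99, 88, 83, 86, 95, 100, 91, 78, 71, 74, 81, 90, 100, 97, 81, 84, 100, 117, 131, 128, 123, 129, 129]
304 s7 [210, 188, 145, 108, 94, 87, 82, 86, 95, 101, 96, 90, 88, 87, 84, 78, 70, 63, 66, 82, 100, 117, 132, 128, 123, 128, 128]
304 s8 [222, 192, 146, 110, 95, 87, 83, 86, 95, 10
[... 1507 characters left out ...]
4, 130, 145, 149, 140, 129, 139]
317 s8 [179, 179, 179, 179, 178, 172, 159, 149, 144, 139, 129, 113, 102, 98, 99, 103, 113, 123, 132, 133, 125, 134, 150, 151, 140, 130, 139]
118 0.03 0.096 [[307.1, 194.1]] 118 0.03 0.088 [[307.0, 195.9]] 118 0.022 0.1005 [[307.3, 191.3]] 118 0.022 0.0925 [[307.2, 193.1]] 
298 0.03 0.096 [[308.0, 180.8]] 298 0.03 0.088 [[307.8, 182.6]] 298 0.022 0.1005 [[307.9, 181.5]] 298 0.022 0.0925 [[307.8, 183.3]] 
15 0.03 0.096 [[298.4, 185.3]] 15 0.03 0.088 [[298.4, 187.1]] 15 0.022 0.1005 [[300.9, 184.8]] 15 0.022 0.0925 [[300.8, 186.6]] 
195 0.03 0.096 [[316.8, 189.4]] 195 0.03 0.088 [[316.6, 191.2]] 195 0.022 0.1005 [[314.4, 187.9]] 195 0.022 0.0925 [[314.2, 189.7]]
```

From s7 to s8 the ring did not move while the pliers dropped 5 mm freely, so it may have slipped off the pins. I'll test this by comparing grip force at 42 mm: 15 N means engaged, about 10 N means free.

{"api": "carry_out", "payload": {"targets": [[0, 0, -0.005, 0, 0, 0], [0, 0, 0, 0, 0, 0]]}}

```text
time_s: 20.6
tcp_pos: [0.6001, -0.1492, 0.2354]
eef_rot: [-179.9, 0.1, -165.0]
contact_force: [-0.3, 1.2, 6.0]
gripper_width: 0.037
gripper_force: 28.1
```

{"api": "carry_out", "payload": {"targets": [[0, 0, 0, 0, 0, 0], [0, 0, 0, 0, 0, 0], [0, 0, 0, 0, 0, 0]], "hand": 0.48}}

```text
time_s: 20.98
tcp_pos: [0.6, -0.1486, 0.2351]
eef_rot: [-180.0, 0.1, -165.0]
contact_force: [-1.0, 2.7, 6.5]
gripper_width: 0.0422
gripper_force: 13.1
```

Run:
```python
from h import *
P=[]
for _ in range(5):r.capture("side");S=r.get_state();P.append(np.r_[S["tcp_pos"],S["contact_force"],S["gripper_width"],S["gripper_force"]])
print(np.mean(P,0),S["time_s"])
```

```text
[ 0.6    -0.1487  0.2351 -0.2917  2.5849  6.4692  0.0422 15.0184] 21.225
```

{"api": "carry_out", "payload": {"targets": [[0, 0, -0.003, 0, 0, 0], [0, 0, 0, 0, 0, 0], [0, 0, 0, 0, 0, 0]]}}

```text
time_s: 21.6
tcp_pos: [0.5992, -0.149, 0.2354]
eef_rot: [180.0, -0.0, -165.1]
contact_force: [0.0, -0.3, 0.4]
gripper_width: 0.042
gripper_force: 14.8
```

{"api": "carry_out", "payload": {"targets": [[0, 0, 0, 0, 0, 0], [0, 0, 0, 0, 0, 0], [0, 0, 0, 0, 0, 0]], "hand": 0.52}}

```text
time_s: 21.98
tcp_pos: [0.5993, -0.149, 0.2356]
eef_rot: [180.0, -0.0, -165.1]
contact_force: [-0.1, -0.1, -1.9]
gripper_width: 0.0452
gripper_force: 13.1
```

Run:
```python
from h import *
P=[]
for _ in range(5):r.capture("side");S=r.get_state();P.append(np.r_[S["tcp_pos"],S["contact_force"],S["gripper_width"],S["gripper_force"]])
print(np.mean(P,0),S["time_s"])
```

```text
[ 0.5994 -0.149   0.2357  0.2392  0.171  -1.8446  0.0459 13.1366] 22.225
```

Run:
```python
from h import *
s=avg("side",10);cv2.imwrite("pics/s9.png",s)
a=cv2.cvtColor(cv2.imread("pics/s8.png"),6).astype(int);b=cv2.cvtColor(s,6).astype(int);c=cv2.cvtColor(cv2.imread("pics/s7.png"),6).astype(int)
print("9-8 x292-318, y182-200");
for y in range(180,200):print(y,(b-a)[y,292:319].tolist())
print("8-7");
for y in range(180,200):print(y,(a-c)[y,292:319].tolist())
```

```text
9-8 x292-318, y182-200
180 [0, 0, 0, 0, 4, 17, 20, 6, 0, 0, -2, -2, -1, 0, 0, 0, 0, 0, -1, 0, 0, 0, 0, 0, 0, 0, 0]
181 [0, 0, 0, 1, 7, 29, 24, 5, -1, 0, -1, -1, -1, 0, 0, 0, 0, -1, 0, 0, 0, 0, 0, 0, 0, 1, 1]
182 [0, 0, 0, 1, 9, 24, 15, 1, 0, 2, 0, 0, 0, -1, 0, 0, 0, 0, 0, 0, -1, -1, 0, 0, 1, 2, 1]
183 [0, 0, 0, 0, 3, 10, 4, -1, 0, 3, 1, 0, -1, 0, 0, -1, 0, 0, 0, 0, 0, 0, -2, -1, 0, 1, 0]
184 [0, 1, 2, 0, 1, 2, -1, -1, 1, 3, 1, 0, 0, 0, 0, 0, -1, -1, 0, 0, 0, 0, -2, -3, -1, -1, 0]
185 [1, 2, 1, 1, 0, 2, 4, 2, -1, -1, 0, 0, 0, 0, 0, -1, 0, 0, 0, 0, 0, -1, -1, -2, -2, -3, -3]
186 [1, 2, 1, 0, 0, 2, 5, 2, -5, -9, -2, -1, 0, -1, 0, 0, 0, 0, 0, 0, 0, -1, 0, -1, -3, -5, -4]
187 [1, 3, 1, 0, -1, -1, -1, -3, -8, -13, -6, 0, 0, 0, 0, -1, 0, 0, 0, 0, -1, 0, 0, 1, 0, -3, -3]
188 [2, 3, 2, 1, 0, -2, -7, -9, -10, -15, -9, -2, 0, 0, 0, 0, -1, 0, 0, -1, -1, 0, 0, 1, 0, -3, -4]
189 [2, 2, 2, 2, 1, 2, -4, -11, -11, -13, -11, -2, 0, 0, 0, 0, 0, 0, 0, 1, 1, 0, 0, 0, 0, -1, -2]
190 [1, 3, 3, 1, 1, 2, 0, -6, -7, -8, -6, 0, 0, 0, 0, 0, 0, 0, 1, 3, 7, 4, 2, 1, 0, -1, -1]
191 [1, 2, 2, 1, 0, 0, 0, -2, -3, -3
[... 1927 characters left out ...]
 -5, -2, 0, 0, 0, 0, 1, 1, 1, 2, 0, -1, -2, -2, -1, -1, -2, 0, 0, -1, -1, -1, 0, 1, 0, 1]
193 [-3, -6, -4, 0, 0, 0, 1, 0, 1, 0, 1, 1, 0, 0, 0, 0, 0, -1, 0, -1, 0, 0, 1, 0, 0, 0, 0]
194 [-2, -4, -2, 0, 0, 0, 0, 0, 1, 0, 0, 0, 0, 0, 0, 1, 1, 0, 0, 1, 1, 0, 0, 0, 0, 0, 0]
195 [0, 0, 0, 0, 0, 0, 0, 0, 1, 0, 0, 0, 0, 0, 0, 1, 0, 0, 1, 0, 0, 0, 0, 0, 0, 0, 1]
196 [0, 0, 0, 1, 0, 0, 0, 0, 0, 0, 0, 1, 0, 0, 0, 1, 0, 0, 0, 0, 1, 0, 0, 0, 1, 1, 0]
197 [0, 0, 0, 0, 0, 0, 0, 0, 0, 1, 0, 1, 0, 0, 1, 0, 1, 0, 0, 0, 1, 0, 1, 1, 2, 4, 1]
198 [0, 0, 0, 1, 0, 0, 0, 0, 0, 0, 0, 0, 0, -1, 0, 0, 0, 0, 0, 1, 0, 0, 0, 1, 2, 5, 2]
199 [0, 0, 0, 0, 0, 0, 1, 0, 1, 0, 0, 0, 0, 0, 1, 0, 0, 0, 0, 1, 0, 0, 0, 0, 1, 2, 1]
```

Relaxing the squeeze made the ring's edge pixels contract, and the grip force matches an engaged ring, so the pins still hold it. Now re-spread to the stop with a light downward seat, then confirm the edge opens again.

{"api": "carry_out", "payload": {"targets": [[0, 0, 0.002, 0, 0, 0], [0, 0, 0, 0, 0, 0], [0, 0, 0, 0, 0, 0], [0, 0, 0, 0, 0, 0]], "hand": 0.38}}

```text
time_s: 23.22
tcp_pos: [0.5999, -0.1493, 0.2355]
eef_rot: [-179.9, 0.1, -165.0]
contact_force: [0.8, -2.1, 4.7]
gripper_width: 0.0371
gripper_force: 28.2
```

Run:
```python
from h import *
s=avg("side",10);cv2.imwrite("pics/s10.png",s);S=r.get_state()
print(S["time_s"],S["tcp_pos"],S["contact_force"],S["moment"],S["gripper_width"],S["gripper_force"])
g=lambda f:cv2.cvtColor(cv2.imread(f"pics/{f}.png"),6).astype(int)
a,b,c=g("s8"),g("s9"),g("s10")
for y in range(185,193):print(y,(c-b)[y,292:319].tolist(),"| vs8",np.abs((c-a)[y,292:319]).max())
# hub of ring: signed area visible of dark left end region
```

```text
23.725 [ 0.5999 -0.1492  0.2355] [ 0.7628 -1.3909  5.6307] [-1.0363 -0.3931  0.0004] 0.037232703697427746 28.24550786652253
185 [-1, 0, 0, 0, 0, 0, 1, 1, 0, -1, 0, 0, 0, 0, 0, 1, 0, 0, 0, 0, 0, 1, 0, 0, 0, 1, 1] | vs8 5
186 [0, 0, 0, 0, 0, 0, 1, 2, 4, 6, 1, 0, 1, 1, 0, 0, 0, -1, 0, 0, 0, 2, 1, 2, 2, 2, 1] | vs8 6
187 [0, -2, -1, 0, 1, 3, 5, 5, 5, 6, 3, 0, 0, 0, 0, 1, -1, 0, 0, 0, 1, 2, 3, 1, 1, 2, 3] | vs8 7
188 [-1, -2, -1, 0, 0, 4, 9, 7, 6, 7, 6, 1, 0, 0, 0, 0, 1, 0, 0, 1, 0, 0, 0, -1, 1, 2, 3] | vs8 8
189 [-2, -2, -2, -2, 0, -1, 2, 7, 7, 6, 7, 1, 0, 0, 0, 0, 0, -1, 0, -1, -3, -4, -2, 0, 0, 1, 0] | vs8 7
190 [-1, -3, -3, -1, 0, -2, -2, 3, 4, 3, 3, 0, -1, 0, 0, 0, 0, 0, -1, -3, -9, -9, -5, -2, 0, 0, 0] | vs8 5
191 [0, -1, -1, -1, 0, 0, -1, 1, 1, 1, 0, -1, -1, -1, 0, 0, 0, -1, 0, -4, -10, -10, -5, -2, 0, 0, 0] | vs8 3
192 [0, 0, -1, 0, 0, -1, 0, 0, -1, -1, -2, -1, 0, 1, 1, 0, 0, 0, 0, -1, -5, -6, -3, -1, 0, 0, 0] | vs8 5
```

Run:
```python
from plant import r
print(r.close_job())
```

```text
the job is handed in; nothing more can be done
None
```

I handed the job in at 23.7 s: the stop button was pressed and released, and the ring should be flat on the bearing, held spread by the squeezed pliers. I inferred that from contact forces and image edges, because contact came about 3 mm earlier than calculated and I had no picture views left to check the final pose.

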